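# Load the sprung dish dispenser

### The job

Load the dish dispenser: gently set the deep oblong dish upright and centred on its sprung platform, lengthwise between the two end towers, then gently set the shallow oblong dish upright and squarely on top of it, letting go each time so that the platform sinks under the weight. Then swing the keeper arm fully closed over the stack, let go, and leave the other things on the worktop where they are. Never drop a dish onto the platform.

Things in the scene. Friction and masses are not known exactly. Their poses are not given: they have to be found in the camera images.
- dispenser: Steel dish dispenser fixed to the worktop. Origin: centre of its underside; x along its length through the two towers, pointing away from the robot, turned up to 0.3 rad; z up. Base 240x100x8 mm. Towers 26 (x) by 84 mm (y), tops at z = 118 mm, centred at x = -95 and +95 mm, 164 mm free between them; long sides open. The keeper arm is pivoted on the tower at x = -95 mm.
- carrier_top (a point): Centre of the top face of the sprung platform between the towers, an aluminium plate 156 mm (x) by 36 mm (y) by 8 mm, so narrower than the dishes: the fingers pass beside it. Axes as the dispenser's. When empty it stands 98 mm above the worktop.
- carrier (a joint): How far the platform has sunk, in m: 0 empty (top), stop at 0.080. The spring starts to yield at about 0.4 N and gives 1 mm per 0.08 N (80 N/m), strongly damped: it settles in about 1 s. The deep dish sinks it 30 to 46 mm, both together 55 to 80 mm (the dishes' weights vary).
- keeper (a joint): Keeper arm angle in rad: 0 closed at its stop, pointing along the dispenser's +x over the stack; grows counter-clockwise seen from above, to +y; starts at 1.3 to 1.9. Vertical axis at the dispenser's x = -95 mm, y = 0; light friction, stays where left. Flat steel bar 82x16x6 mm, underside 120 mm above the worktop; it clears the stack once both dishes have sunk.
- keeper_stub (a point): Top end of the upright black stub (14 mm diameter, 36 mm tall) on the keeper's free end, 75 mm from the pivot axis; this point is 161 mm above the worktop. Pinch it from above or push it sideways.
- deep_dish: Deep white oblong ceramic dish, open on top with a flat underside: 150 mm (x) by 60 mm (y) by 44 mm tall, walls and floor 5 mm. Origin: centre of its underside; z up. About 0.30 to 0.41 kg. Starts upright on the worktop, on the left or the right of the dispenser; its length at most 0.45 rad off the world x.
- shallow_dish: Shallow white oblong ceramic dish, same outline but lower: 150 mm (x) by 60 mm (y) by 24 mm tall, walls and floor 5 mm, flat underside that rests on the rim of the deep dish. Origin: centre of its underside; z up. About 0.21 to 0.29 kg. Starts on the other side of the dispenser; its length at most 0.45 rad off the world x.
- pepper_mill: Bystander, to be left alone: dark wooden pepper mill, 58 mm across, 150 mm tall. Origin: centre of its underside.
- salt_shaker: Bystander, to be left alone: salt shaker, 44 mm across, 90 mm tall. Origin: centre of its underside.
- glass_a: Bystander, to be left alone: drinking glass, 80 mm across, 91 mm tall. Origin: centre of its underside.
- jam_jar: Bystander, to be left alone: jam jar with a white lid, about 60 mm across, 99 mm tall. Origin: centre of its underside.
- tea_tin: Bystander, to be left alone: round tin, 75 mm across, 58 mm tall. Origin: centre of its underside.
- lemon_b: Bystander, to be left alone: lemon, 72 x 57 mm, 58 mm tall. Origin: centre of its underside.

How it is judged (in metres and radians):
On the way, in this order (a step that is already met when the one before it is completed fails the run):
1. the deep dish rests on the platform, let go, and the platform has sunk (x of deep_dish in the frame of carrier_top between -0.012 and 0.012 m and y of deep_dish in the frame of carrier_top between -0.012 and 0.012 m and z of deep_dish in the frame of carrier_top between -0.005 and 0.005 m and angle between deep_dish's own z axis and vertical below 0.1 rad and contact force between the fingers and deep_dish below 0.3 N and angle between the x axis of deep_dish and the x axis of carrier_top, either way round below 0.15 rad and value of joint carrier above 0.025 m), for 0.2 s.
2. the shallow dish rests on the deep dish, let go, and the platform has sunk further (x of deep_dish in the frame of carrier_top between -0.012 and 0.012 m and y of deep_dish in the frame of carrier_top between -0.012 and 0.012 m and z of deep_dish in the frame of carrier_top between -0.005 and 0.005 m and angle between each of deep_dish, shallow_dish's own z axis and vertical below 0.1 rad and contact force between the fingers and deep_dish below 0.3 N and angle between the x axis of deep_dish and the x axis of carrier_top, either way round below 0.15 rad and horizontal distance between shallow_dish and deep_dish below 0.016 m and z of shallow_dish in the frame of deep_dish between 0.039 and 0.049 m and contact force between the fingers and shallow_dish below 0.3 N and angle between the x axis of shallow_dish and the x axis of deep_dish, either way round below 0.2 rad and value of joint carrier above 0.05 m), for 0.2 s.
3. the keeper arm is closed over the stack (x of deep_dish in the frame of carrier_top between -0.012 and 0.012 m and y of deep_dish in the frame of carrier_top between -0.012 and 0.012 m and z of deep_dish in the frame of carrier_top between -0.005 and 0.005 m and angle between each of deep_dish, shallow_dish's own z axis and vertical below 0.1 rad and contact force between the fingers and deep_dish below 0.3 N and angle between the x axis of deep_dish and the x axis of carrier_top, either way round below 0.15 rad and horizontal distance between shallow_dish and deep_dish below 0.016 m and z of shallow_dish in the frame of deep_dish between 0.039 and 0.049 m and contact force between the fingers and shallow_dish below 0.3 N and angle between the x axis of shallow_dish and the x axis of deep_dish, either way round below 0.2 rad and value of joint keeper below 0.15 rad), for 0.2 s.
At the end, for the whole second after the job is handed in: Deep dish upright on the platform, within 12 mm of centre each way and 0.15 rad of lengthwise; shallow dish upright on its rim, within 16 mm of centre and 0.2 rad of in line; both let go and at rest; platform sunk more than 50 mm; keeper arm within 0.15 rad of closed (all of step 3 and value of joint carrier above 0.05 m and linear speed of each of deep_dish, shallow_dish below 0.02 m/s); the robot touches nothing.
It fails at once if a dish is dropped or slammed: the platform moves faster than 0.45 m/s (velocity of joint carrier above 0.45 m/s).
It fails at once if a dish is tipped by more than 0.6 rad (angle between any of deep_dish, shallow_dish's own z axis and vertical above 0.6 rad).
It fails at once if a bystander is moved by more than 30 mm (distance of any of pepper_mill, salt_shaker, glass_a, jam_jar, tea_tin, lemon_b from where it was at the start of the episode above 0.03 m).
It also fails if it takes over 70 s, if anything falls off the work surface, if the arm or the gripper's body presses on something with over 40 N, if the wrist force passes 120 N, or if a joint passes its speed limit or range.

### The arm

A 6-joint arm with a two-finger parallel gripper is mounted at the origin on a cart in front of the work surface, level with it; the furniture and walls round the work are solid. World frame = base frame: x ahead of the robot, y to its left, z up, the work surface at z = 0. Lengths are in mm, angles in rad, forces in N, time in s.
With the tool pointing down it reaches from about 350 to 775 mm from the base axis. Payload 7.3 kg.
Tool frame: the origin (TCP) lies at the very end of the fingers, on their centre line; the grasp point (between the pads) lies 19 mm behind it; z points along the fingers, y is the direction in which the jaws open and shut (so a half turn about z gives the same grasp; the last joint's range is limited). The gripper opens to 92 mm and grips with 3 to 60 N. Pads are 19 mm wide; open, the fingers measure 130 mm over their backs; the gripper's body (75 mm by 190 mm) begins 47 mm behind the grasp point.
Start: joints at [-1.336, 0.342, 1.524, -0, 1.275, -0.146], TCP at [195.147, -487.404, 226.741] pointing down, gripper open.
Joint ranges: [-2.53, 2.53], [-0.77, 2.02], [0.04, 2.7], [-1, 4.14], [0.28, 2.66], [-3.11, 3.11]. Speed limits (rad/s): [2.57, 2.57, 3.14, 3.14, 3.14, 3.14].

### API

Orientations are given as [roll, pitch, yaw] about the fixed x, y, z axes, in that order (R = Rz(yaw) Ry(pitch) Rx(roll)).
In Python, from plant import bot gives the robot as it stands.
- The arm moves only by the tool arm_command, never from a script. Its argument "targets" is a list of rows, each an object of numbers: "x", "y", "z": the shift along the world's x, y, z in cm; "roll": the turn about the world's z in rad. In form: [{"x": .., "y": .., "z": .., "roll": ..}, ...]. A call has 1 to 8 rows; each row is the pose to reach, as a shift and turn from the pose commanded when the call began; what a row does not reach only later rows make up. A row lasts 1/12 s, in which the tool goes at most 41.7 mm and 7.16 degrees, less where a joint would pass 70% of its speed; a pose out of reach is approached as far as the arm can. A call with a gripper value outside its range is refused whole. "fingers" is the opening, from 0 (shut) to 1 (fully open), set as the call begins (left out, the last holds). The fingers move at their own pace and stop on an object; the grip force is fixed at half the most. Time passes only in rows, so rows that repeat a pose let the fingers close. It gives the time, the measured TCP pose, the force and the opening at its end, in the units of the state.
- bot.get_obs(): the state, without advancing time (a new reading comes with each control period).
- bot.capture(name): name is "scene" or "top" or "wrist"; returns a dict with "img" (420x560x3 uint8, blue, green, red), "fx", "fy", "cx", "cy" (pixels), "k1" (the pictures are not rectified: a ray, as slopes to the right and down, at radius r is drawn at 1 + k1 r^2 times it, then the intrinsics apply), "position" and "rotation" of the camera in the world; the wrist camera has in their place "hand_eye" (4x4, takes a point from camera to tool coordinates, whose origin is the TCP and whose axes are the flange's). Camera axes: x right, y down, z forward; pixel columns grow to the right and rows downward; lengths in mm; the calibration is good to about 2 mm. A picture is of the moment at which its call begins: read the wrist's pose just before it. There is no depth.
- bot.close_job(): hands the job in, once; it reports no verdict.
The state is a dict: "time": time; "joint_positions": joint angles; "dq": joint speeds; "tau": joint torques, N m; "tool_pos": TCP position; "tcp_rot": TCP orientation; "contact_force": force on the tool from outside, world axes, zero at the start; "moment": the same for the moment, N m; "grip_width": finger opening in mm.
Only numpy, scipy, OpenCV 4.12 (cv2) and the standard library are available. Lean on these libraries where they do the work, as an engineer would, in place of code of your own. Each camera call takes 0.05 s, during which the arm holds its last target.

## Working session

There is one attempt and no reset: what is moved stays moved. The work goes in short steps, Python scripts to look and compute and a tool call to move; the robot and the scene stay as the last step left them, time stands still between calls to the robot, and variables do not carry over. Pictures are saved under pics/ and viewed, and the job is handed in when it is done.

Besides the shell and the picture viewer there is one more tool, called after "Emit:" in YAML: its name, and indented under it one key for each argument. arm_command: Moves the arm, as the interface text tells. Its arguments: {"type":"object","properties":{"targets":{"type":"array","items":{"type":"object","properties":{"x":{"type":"number"},"y":{"type":"number"},"z":{"type":"number"},"roll":{"type":"number"}}}},"fingers":{"type":"number"}},"required":["targets"]}

```bash
mkdir -p pics; ls
python3 - <<'E'
from plant import bot
import cv2
o=bot.get_obs();print(o)
for n in("scene","top","wrist"):
    c=bot.capture(n);cv2.imwrite(f"pics/{n}0.png",c["img"])
    print({k:v for k,v in c.items() if k!="img"})
E
```

```text
pics
{'time': 0.0, 'joint_positions': array([-1.33605258e+00,  3.42733300e-01,  1.52501381e+00, -6.80704049e-06,
        1.27540142e+00, -1.45993938e-01]), 'dq': array([ 5.60527621e-05, -7.69590843e-05, -4.20052436e-04,  1.20225120e-05,
       -6.62730744e-04, -9.96907548e-04]), 'tau': array([-8.32124351e-05, -4.31241202e+01, -2.44217813e+01,  7.14426208e-02,
        5.58364042e-02, -1.54662716e-04]), 'tool_pos': array([ 195.01879316, -486.99618032,  226.04059799]), 'tcp_rot': array([-3.14005238e+00, -2.19902135e-04,  3.80739498e-01]), 'contact_force': array([ 0.3171096 ,  0.09639444, -0.217711  ]), 'moment': array([ 0.00301234, -0.02461977,  0.03093131]), 'grip_width': 91.91094023287458}
{'fx': 539.1970629834678, 'fy': 539.1970629834678, 'cx': 267.72127379978673, 'cy': 205.19601866514216, 'k1': -0.15784310143316024, 'position': array([-342.32036815,  526.50397822, 1058.24847942]), 'rotation': array([-2.28306477, -0.00273933, -2.11095551])}
{'fx': 418.69679691837166, 'fy': 418.69679691837166, 'cx': 272.3254436714224, 'cy': 211.15774985590417, 'k1': -0.050282838890042016, 'position': array([ 410.9964251 ,  -24.14225242, 1317.16568903]), 'rotation': array([-2.99337208, -0.01682872, -1.58651463])}
{'fx': 364.51128188804546, 'fy': 364.51128188804546, 'cx': 280.5141104114315, 'cy': 210.98285766874093, 'k1': -0.09505310641499054, 'hand_eye': array([[ 1.41817347e-03, -9.64493284e-01, -2.64103567e-01,
         7.10920294e+01],
       [ 9.99998959e-01,  1.29804277e-03,  6.29368487e-04,
         1.37350129e-01],
       [-2.64203954e-04, -2.64104185e-01,  9.64494121e-01,
        -1.57597093e+02],
       [ 0.00000000e+00,  0.00000000e+00,  0.00000000e+00,
         1.00000000e+00]])}
```

View pics/top0.png

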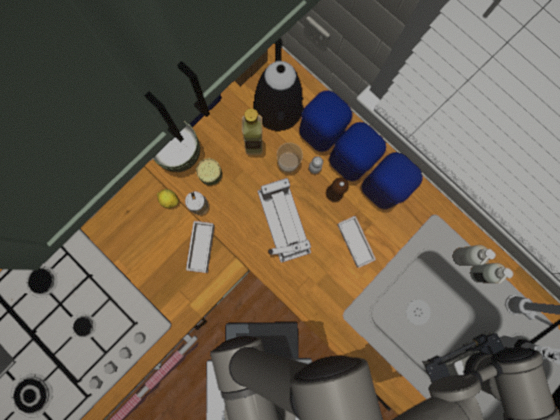

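View pics/scene0.png

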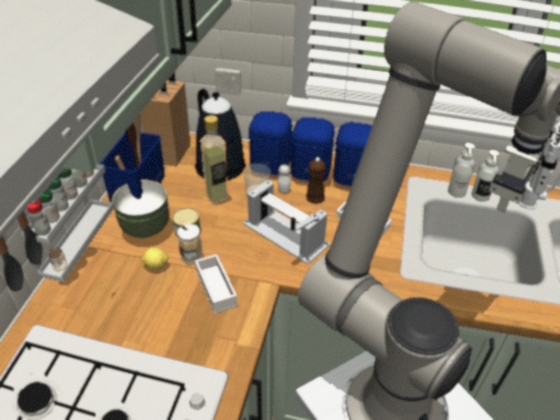

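Create h.py:
```python
import numpy as np,cv2
from scipy.spatial.transform import Rotation as R
from plant import bot
def cam(n):
    o=bot.get_obs();c=bot.capture(n)
    if n=="wrist":
        T=np.eye(4);T[:3,:3]=R.from_euler('xyz',o["tcp_rot"]).as_matrix();T[:3,3]=o["tool_pos"]
        M=T@c["hand_eye"];Rm,p=M[:3,:3],M[:3,3]
    else:
        Rm=R.from_euler('xyz',c["rotation"]).as_matrix();p=c["position"]
    return dict(img=c["img"],f=c["fx"],cx=c["cx"],cy=c["cy"],k=c["k1"],R=Rm,p=p)
def ray(c,u,v):
    x=(u-c["cx"])/c["f"];y=(v-c["cy"])/c["f"];rd=np.hypot(x,y);r=rd
    for _ in range(30): r=rd/(1+c["k"]*r*r)
    s=r/rd if rd>0 else 1
    return c["R"]@np.array([x*s,y*s,1])
def pix(c,u,v,z):
    d=ray(c,u,v);return (c["p"]+d*(z-c["p"][2])/d[2])
def proj(c,P):
    q=c["R"].T@(np.asarray(P,float)-c["p"]);x,y=q[:2]/q[2];k=1+c["k"]*(x*x+y*y)
    return np.array([c["f"]*x*k+c["cx"],c["f"]*y*k+c["cy"]])
def save(c,name,roi=None,s=1):
    im=c["img"]
    if roi: im=im[roi[1]:roi[3],roi[0]:roi[2]]
    cv2.imwrite("pics/"+name,cv2.resize(im,None,fx=s,fy=s,interpolation=cv2.INTER_CUBIC))
```

```text
(no output)
```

The top view shows the dispenser at about (285,220), one dish on the left at (201,247), and another on the right at (357,242). I'll enlarge it.

Run:
```python
from h import *
c=cam("top")
save(c,"t1.png",(150,140,280,290),4);save(c,"t2.png",(240,140,390,280),5)
c=cam("scene");save(c,"s1.png",(170,170,400,330),3.4)
```

```text
(no output)
```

View pics/t1.png

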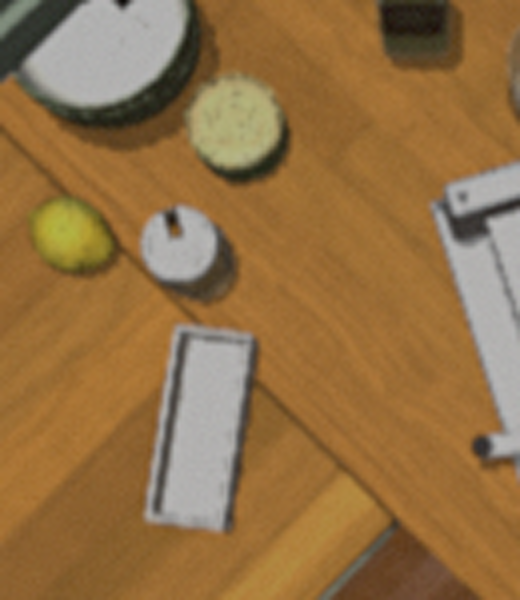

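View pics/t2.png

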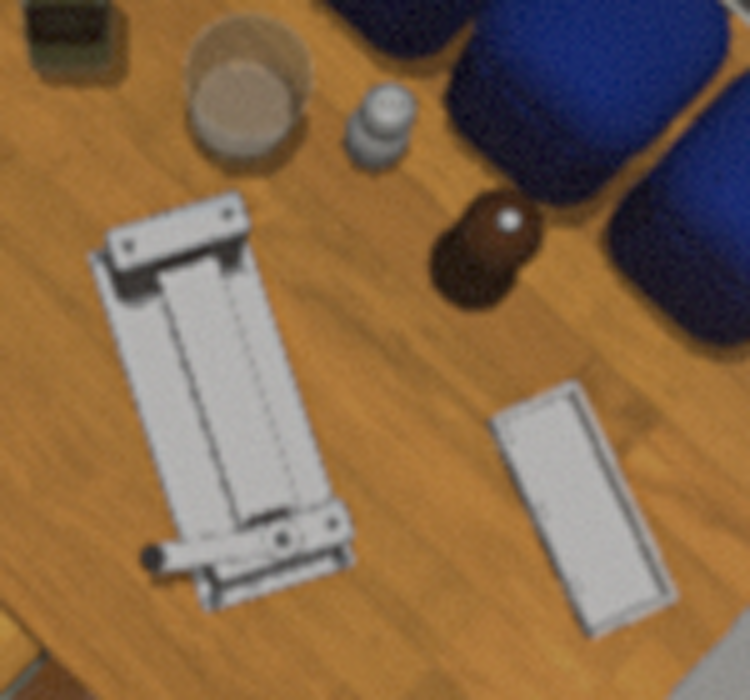

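View pics/s1.png

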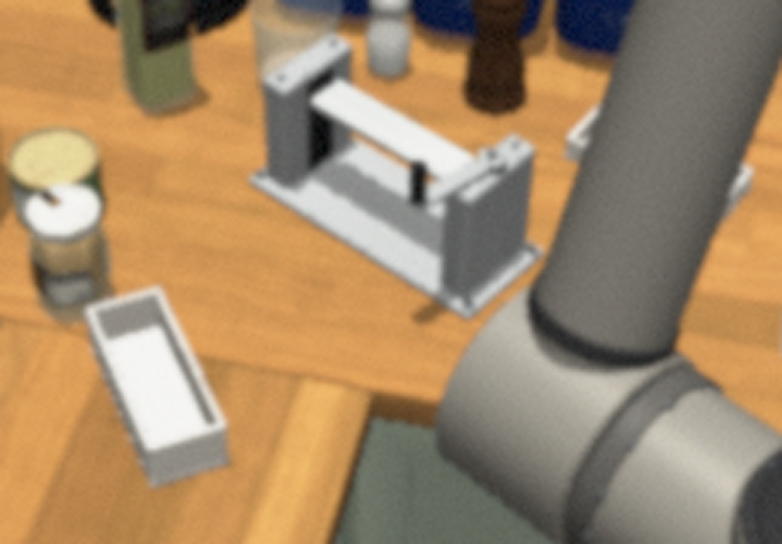

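Run:
```python
from h import *
c=cam("top")
A=lambda l:[(150+u/4,140+v/4) for u,v in l]
B=lambda l:[(240+u/5,140+v/5) for u,v in l]
def show(n,l,z):
    P=np.array([pix(c,u,v,z)[:2] for u,v in l]);print(n,z,P.round(1).tolist(),"mean",P.mean(0).round(1))
    d=np.diff(np.vstack([P,P[:1]]),axis=0);print("  len",np.hypot(*d.T).round(1),"ang",np.arctan2(d[:,1],d[:,0]).round(3))
L=A([(178,325),(257,335),(230,530),(147,518)])
Rr=B([(490,420),(577,380),(678,598),(595,637)])
for z in(24,44): show("L",L,z);show("R",Rr,z)
show("fartower",B([(107,238),(238,193),(248,228),(115,272)]),118)
show("base",B([(90,255),(212,610),(355,562)]),8)
show("stub",B([(152,557)]),161)
show("screwsfar",B([(127,247),(228,213)]),118)
show("near pivot",B([(282,539),(333,523)]),122)
show("plat",B([(163,287),(217,257),(300,500),(240,520)]),98)
for n,u,v,z in(("glass",288,157,0),("salt",317,163,90),("mill",342,183,150),("jam",196,201,99),("tin",209,171,58),("lemon",168,198,25)): print(n,pix(c,u,v,z).round())
```

```text
L 24 [[575.2, 193.4], [566.6, 132.0], [416.9, 152.1], [426.8, 215.6]] mean [496.4 173.3]
  len [ 62.  151.1  64.3 150.1] ang [-1.71   3.008  1.416 -0.149]
R 24 [[560.5, -253.3], [585.0, -309.1], [448.0, -366.1], [425.0, -313.3]] mean [ 504.6 -310.5]
  len [ 60.9 148.4  57.6 148.2] ang [-1.158 -2.747  1.981  0.417]
L 44 [[572.7, 190.1], [564.2, 129.6], [416.8, 149.4], [426.6, 211.9]] mean [495.1 170.2]
  len [ 61.1 148.7  63.3 147.8] ang [-1.71   3.008  1.416 -0.149]
R 44 [[558.2, -249.8], [582.3, -304.7], [447.4, -360.9], [424.8, -308.8]] mean [ 503.2 -306. ]
  len [ 60.  146.1  56.7 145.9] ang [-1.158 -2.747  1.981  0.417]
fartower 118 [[659.7, -16.3], [685.7, -93.5], [664.7, -98.9], [639.4, -20.7]] mean [662.4 -57.4]
  len [81.4 21.7 82.1 20.7] ang [-1.246 -2.89   1.883  0.215]
base 8 [[671.6, -4.7], [445.9, -78.1], [474.3, -168.0]] mean [530.6 -83.6]
  len [237.3  94.3 256.2] ang [-2.827 -1.265  0.692]
stub 161 [[471.4, -39.2]] mean [471.4 -39.2]
  len [0.] ang [0.]
screwsfar 118 [[654.2, -27.9], [673.8, -87.3]] mean [664.  -57.6]
  len [62.5 62.5] ang [-1.253  1.889]
near pivot 122 [[482.5, -114.1], [491.2, -143.5]] mean [ 486.9 -128.8]
  len [30.7 30.7] ang [-1.284  1.858]
plat 98 [[633.9, -49.0], [651.6, -81.3], [506.5, -127.0], [495.4, -91.7]] mean [571.8 -87.2]
  len [ 36.9 152.   37.  144.9] ang [-1.07  -2.837  1.877  0.299]
glass [ 785. -103.    0.]
salt [ 739. -185.   90.]
mill [ 664. -247.  150.]
jam [626. 177.  99.]
tin [726. 145.  58.]
lemon [650. 277.  25.]
```

Emit:
arm_command:
  targets:
    - {"x": 20, "y": 26, "z": 0, "roll": 0}
    - {"x": 20, "y": 26, "z": 0, "roll": 0}
    - {"x": 20, "y": 26, "z": 0, "roll": 0}
    - {"x": 20, "y": 26, "z": 0, "roll": 0}
    - {"x": 20, "y": 26, "z": 0, "roll": 0}
    - {"x": 20, "y": 26, "z": 0, "roll": 0}
    - {"x": 20, "y": 26, "z": 0, "roll": 0}
    - {"x": 20, "y": 26, "z": 0, "roll": 0}
  fingers: 1

```text
time: 0.97
tool_pos: [396.2, -225.2, 226.9]
tcp_rot: [3.141, -0.0, 0.381]
contact_force: [0.3, -0.6, -0.2]
grip_width: 92.1
```

Emit:
arm_command:
  targets:
    - {"x": 8, "y": 30, "z": 0, "roll": -0.52}
    - {"x": 8, "y": 30, "z": 0, "roll": -0.52}
    - {"x": 8, "y": 30, "z": 0, "roll": -0.52}
    - {"x": 8, "y": 30, "z": 0, "roll": -0.52}
    - {"x": 8, "y": 30, "z": 0, "roll": -0.52}
    - {"x": 8, "y": 30, "z": 0, "roll": -0.52}
    - {"x": 8, "y": 30, "z": 0, "roll": -0.52}
    - {"x": 8, "y": 30, "z": 0, "roll": -0.52}

```text
time: 1.63
tool_pos: [474.2, 70.6, 226.9]
tcp_rot: [3.142, -0.0, -0.139]
contact_force: [0.6, 0.3, 0.1]
grip_width: 91.9
```

Emit:
arm_command:
  targets:
    - {"x": 2.1, "y": 10.1, "z": -2, "roll": 0}
    - {"x": 2.1, "y": 10.1, "z": -2, "roll": 0}
    - {"x": 2.1, "y": 10.1, "z": -2, "roll": 0}
    - {"x": 2.1, "y": 10.1, "z": -2, "roll": 0}

```text
time: 1.97
tool_pos: [494.7, 173.5, 205.4]
tcp_rot: [-3.141, 0.002, -0.135]
contact_force: [-0.7, -1.0, -0.3]
grip_width: 91.9
```

Run:
```python
from h import *
c=cam("wrist");save(c,"w1.png",None,1.4);np.save("w1.npy",c,allow_pickle=True)
print(bot.get_obs()["tool_pos"])
t=cam("top");save(t,"t3.png",(240,140,390,280),5);np.save("t3.npy",t,allow_pickle=True)
```

```text
[494.65797928 171.30492843 205.88423703]
```

View pics/w1.png

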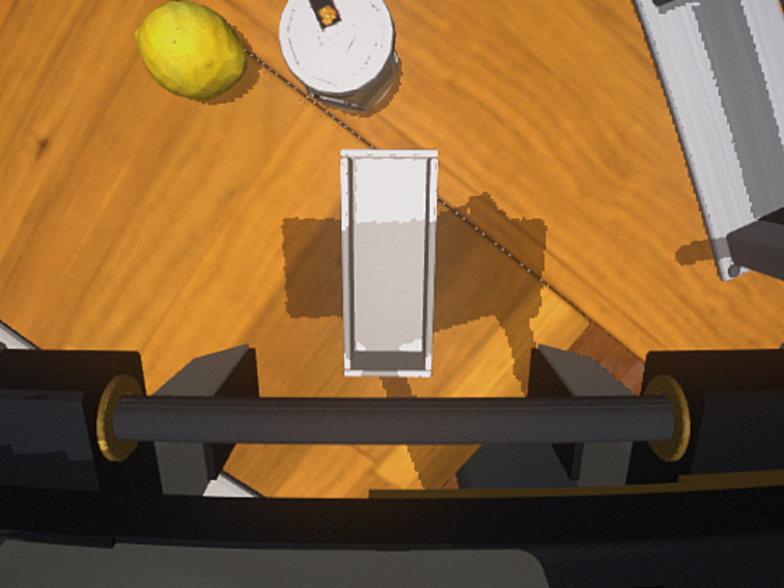

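The wrist view shows the deep dish with rim corners at about (340,150), (438,150), (431,376) and (344,376), at 1.4x. It is nearly aligned with the fingers.

Run:
```python
from h import *
c=np.load("w1.npy",allow_pickle=True).item()
P=np.array([pix(c,u/1.4,v/1.4,44)[:2] for u,v in[(340,150),(438,150),(431,376),(344,376)]])
d=np.diff(np.vstack([P,P[:1]]),axis=0);print(P.round(1),P.mean(0),np.hypot(*d.T),np.arctan2(d[:,1],d[:,0]))
```

```text
[[573.2 195. ]
 [565.3 136.2]
 [418.6 157.3]
 [426.4 215.9]] [495.89752436 176.08022153] [ 59.38079126 148.20721899  59.14869398 148.24674849] [-1.70443448  2.99882131  1.43785927 -0.14120314]
```

Emit:
arm_command:
  targets:
    - {"x": 0.1, "y": 0.5, "z": -4, "roll": 0}
    - {"x": 0.1, "y": 0.5, "z": -8, "roll": 0}
    - {"x": 0.1, "y": 0.5, "z": -12, "roll": 0}
    - {"x": 0.1, "y": 0.5, "z": -15, "roll": 0}
    - {"x": 0.1, "y": 0.5, "z": -17, "roll": 0}
    - {"x": 0.1, "y": 0.5, "z": -18.5, "roll": 0}
    - {"x": 0.1, "y": 0.5, "z": -19.3, "roll": 0}
    - {"x": 0.1, "y": 0.5, "z": -19.3, "roll": 0}

```text
time: 2.73
tool_pos: [495.4, 173.0, 12.7]
tcp_rot: [3.14, 0.003, -0.141]
contact_force: [-0.4, -0.1, 0.6]
grip_width: 91.6
```

Emit:
arm_command:
  targets:
    - {"z": 0}
    - {"z": 0}
    - {"z": 0}
    - {"z": 0}
    - {"z": 0}
    - {"z": 0}
    - {"z": 0}
    - {"z": 0}
  fingers: 0

```text
$.targets[0]: bad value
```

Emit:
arm_command:
  targets:
    - {"x": 0, "y": 0, "z": 0, "roll": 0}

```text
time: 2.82
tool_pos: [496.6, 173.7, 14.4]
tcp_rot: [3.142, -0.001, -0.14]
contact_force: [-0.9, 0.2, 0.4]
grip_width: 91.9
```

Run:
```python
from h import *
for i in range(4):
    print(bot.get_obs()["tool_pos"],bot.get_obs()["joint_positions"][0]); c=bot.capture("wrist")
cv2.imwrite("pics/w2.png",c["img"])
```

```text
[496.58549582 173.68444319  14.37497252] 0.19083377139165558
[496.9608118  174.01778534  14.881311  ] 0.19130383424069852
[497.07900849 174.2207063   15.10214048] 0.19163742439099166
[497.02954428 174.40396187  15.0933226 ] 0.19198521490786696
```

View pics/w2.png

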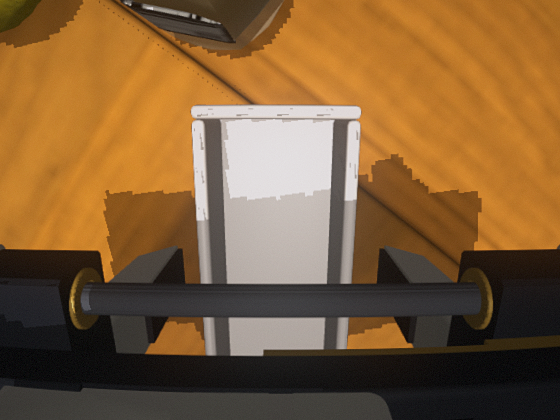

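Emit:
arm_command:
  targets:
    - {"x": 0, "y": 0, "z": -0.2, "roll": 0}
    - {"x": 0, "y": 0, "z": -0.2, "roll": 0}
    - {"x": 0, "y": 0, "z": -0.2, "roll": 0}
    - {"x": 0, "y": 0, "z": -0.2, "roll": 0}
    - {"x": 0, "y": 0, "z": -0.2, "roll": 0}
    - {"x": 0, "y": 0, "z": -0.2, "roll": 0}
    - {"x": 0, "y": 0, "z": -0.2, "roll": 0}
    - {"x": 0, "y": 0, "z": -0.2, "roll": 0}
  fingers: 0

```text
time: 3.68
tool_pos: [496.2, 174.7, 11.8]
tcp_rot: [-3.141, -0.0, -0.139]
contact_force: [0.2, 1.5, 0.5]
grip_width: 60.2
```

Run:
```python
from h import *
c=cam("wrist");save(c,"w3.png",None,1.4);np.save("w3.npy",c,allow_pickle=True)
o=bot.get_obs();print(o["tool_pos"],o["tcp_rot"],o["contact_force"],o["grip_width"])
```

```text
[496.13663656 174.69885725  11.78930413] [-3.14139987e+00 -1.31150598e-04 -1.39214813e-01] [-0.86069035  2.19955221 -0.53496985] 59.80612758493707
```

View pics/w3.png

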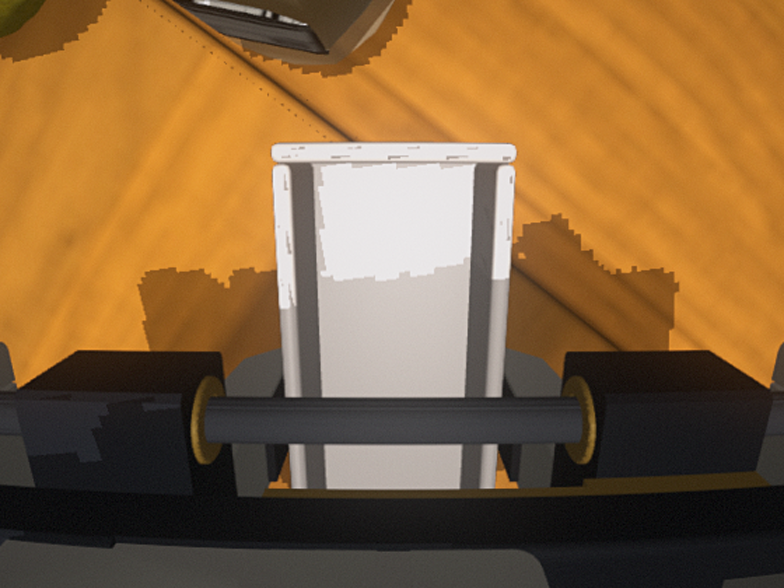

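Run:
```python
from h import *
c=np.load("w3.npy",allow_pickle=True).item()
o=bot.get_obs();yaw=o["tcp_rot"][2];e=np.array([np.cos(yaw),np.sin(yaw)]);n=np.array([-e[1],e[0]])
for u,v in[(272,143),(394,143),(516,143)]:
    d=pix(c,u/1.4,v/1.4,44)[:2]-o["tool_pos"][:2];print(d@e,d@n)
t=cam("top");save(t,"t4.png",(240,140,390,280),5);np.save("t4.npy",t,allow_pickle=True)
```

```text
74.47384596119983 28.820418860251277
74.32057171737463 -0.2955089484487773
74.5673690582309 -29.42766522486875
```

Emit:
arm_command:
  targets:
    - {"x": 0, "y": 0, "z": 1, "roll": 0}
    - {"x": 0, "y": 0, "z": 3, "roll": 0}
    - {"x": 0, "y": 0, "z": 6, "roll": 0}
    - {"x": 0, "y": 0, "z": 10, "roll": 0}
    - {"x": 0, "y": 0, "z": 14, "roll": 0}
    - {"x": 0, "y": 0, "z": 17, "roll": 0}
    - {"x": 0, "y": 0, "z": 19, "roll": 0}
    - {"x": 0, "y": 0, "z": 20, "roll": 0}

```text
time: 4.45
tool_pos: [496.8, 174.4, 215.2]
tcp_rot: [-3.141, -0.004, -0.139]
contact_force: [0.4, 0.8, -3.8]
grip_width: 59.6
```

View pics/t4.png

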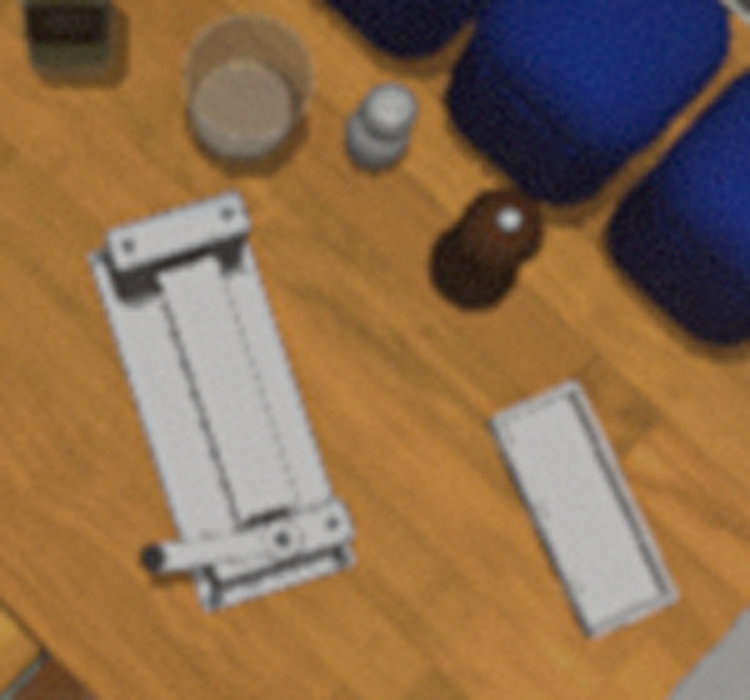

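Emit:
arm_command:
  targets:
    - {"x": 1, "y": -3.5, "z": 0, "roll": 0.07}
    - {"x": 2.2, "y": -7.5, "z": 0, "roll": 0.17}
    - {"x": 3.4, "y": -11.5, "z": 0, "roll": 0.27}
    - {"x": 4.6, "y": -15.5, "z": 0, "roll": 0.36}
    - {"x": 5.8, "y": -19.5, "z": 0, "roll": 0.44}
    - {"x": 6.9, "y": -23, "z": 0, "roll": 0.44}
    - {"x": 7.5, "y": -25.2, "z": 0, "roll": 0.44}
    - {"x": 7.6, "y": -26, "z": 0, "roll": 0.44}

```text
time: 5.12
tool_pos: [571.9, -89.5, 210.1]
tcp_rot: [-3.142, 0.003, 0.297]
contact_force: [-0.1, -0.3, -3.4]
grip_width: 59.7
```

Emit:
arm_command:
  targets:
    - {"x": 0, "y": 0, "z": 0, "roll": 0}
    - {"x": 0, "y": 0, "z": 0, "roll": 0}
    - {"x": 0, "y": 0, "z": 0, "roll": 0}

```text
time: 5.37
tool_pos: [571.4, -84.1, 211.3]
tcp_rot: [-3.14, 0.001, 0.302]
contact_force: [-0.2, -0.0, -3.2]
grip_width: 59.5
```

Run:
```python
from h import *
c=cam("wrist");save(c,"w4.png",None,1.4);np.save("w4.npy",c,allow_pickle=True)
o=bot.get_obs();print(o["tool_pos"],o["tcp_rot"],o["contact_force"],o["grip_width"])
c=cam("scene");save(c,"s4.png",(170,120,400,280),3.4)
c=cam("top");save(c,"t5.png",(240,140,390,280),5)
```

```text
[571.58287773 -83.90156631 211.51652353] [-3.14078354e+00  7.34318193e-04  3.02424003e-01] [ 0.17647283  0.7215006  -3.53545303] 59.72142710677649
```

View pics/w4.png

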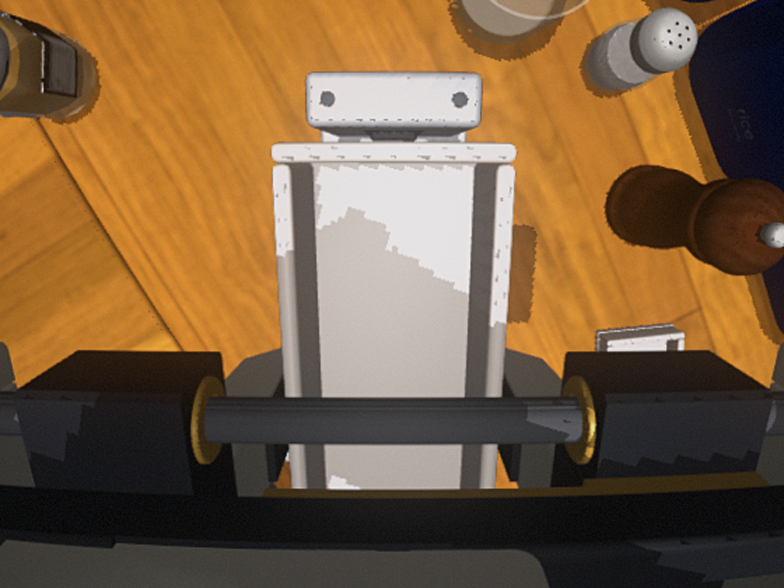

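View pics/s4.png

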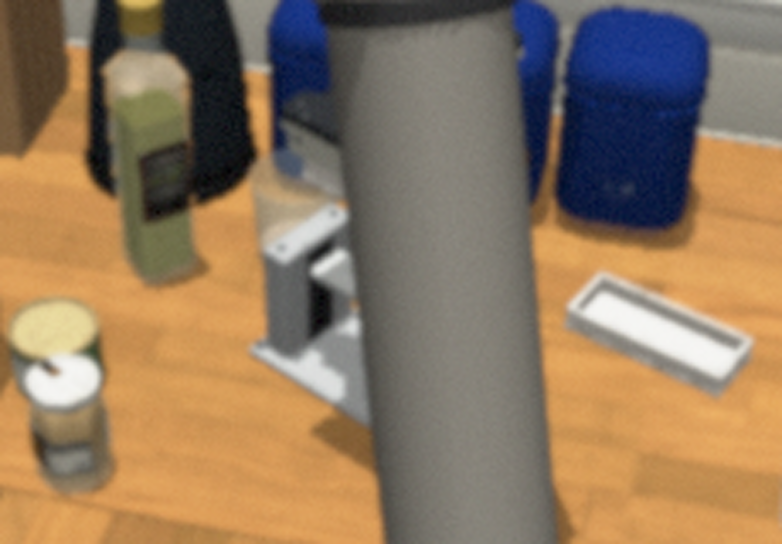

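In the wrist view the far tower's top has corners at about (306,72), (481,72), (482,126) and (307,126). The held dish's front edge runs from (272,143) to (516,143).

Run:
```python
from h import *
c=np.load("w4.npy",allow_pickle=True).item()
P=np.array([pix(c,u/1.4,v/1.4,118)[:2] for u,v in[(306,72),(481,72),(482,126),(307,126)]])
d=np.diff(np.vstack([P,P[:1]]),axis=0);print(P.round(1),P.mean(0),np.hypot(*d.T),np.arctan2(d[:,1],d[:,0]))
S=np.array([pix(c,u/1.4,v/1.4,118)[:2] for u,v in[(327,99),(460,99)]]);m=S.mean(0);d=S[0]-S[1];th=np.arctan2(d[1],d[0])-np.pi/2
print(m,th,np.hypot(*d),"centre",P.mean(0)-95*np.array([np.cos(th),np.sin(th)]),m-95*np.array([np.cos(th),np.sin(th)]))
```

```text
[[664.2 -13. ]
 [688.5 -90.5]
 [665.6 -99. ]
 [640.8 -20. ]] [664.77545101 -55.65016091] [81.19538151 24.43871312 82.76128986 24.422626  ] [-1.26750695 -2.78650305  1.87426507  0.29098317]
[664.68342834 -55.43099248] 0.3033151793755864 62.207150674538845 centre [574.11205484 -84.02530134] [574.02003217 -83.80613291]
```

Emit:
arm_command:
  targets:
    - {"x": 0.2, "y": 0, "z": -2, "roll": 0}
    - {"x": 0.2, "y": 0, "z": -4, "roll": 0}
    - {"x": 0.2, "y": 0, "z": -6, "roll": 0}
    - {"x": 0.2, "y": 0, "z": -7.5, "roll": 0}
    - {"x": 0.2, "y": 0, "z": -8.5, "roll": 0}
    - {"x": 0.2, "y": 0, "z": -9, "roll": 0}
    - {"x": 0.2, "y": 0, "z": -9.2, "roll": 0}
    - {"x": 0.2, "y": 0, "z": -9.2, "roll": 0}

```text
time: 6.18
tool_pos: [574.3, -85.3, 120.0]
tcp_rot: [3.141, -0.0, 0.301]
contact_force: [0.8, 0.1, -3.0]
grip_width: 59.9
```

Run:
```python
from h import *
c=cam("wrist");save(c,"w5.png",None,1.4)
o=bot.get_obs();print(o["tool_pos"],o["tcp_rot"],o["contact_force"],o["grip_width"])
c=cam("top");save(c,"t5.png",(240,140,390,280),5)
```

```text
[574.57857436 -85.42754161 120.52234153] [ 3.14079581e+00 -1.11226302e-03  3.01084377e-01] [ 0.54615413 -0.11858798 -3.6770104 ] 59.42705733278554
```

View pics/w5.png

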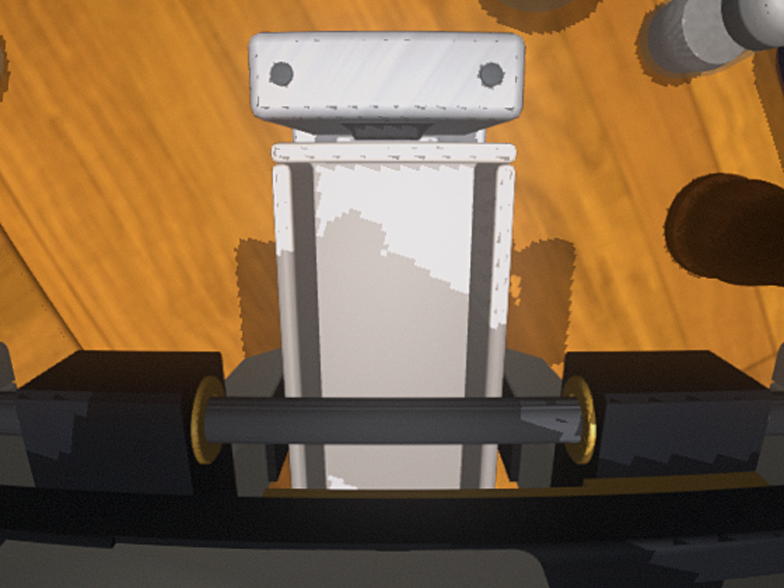

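View pics/t5.png

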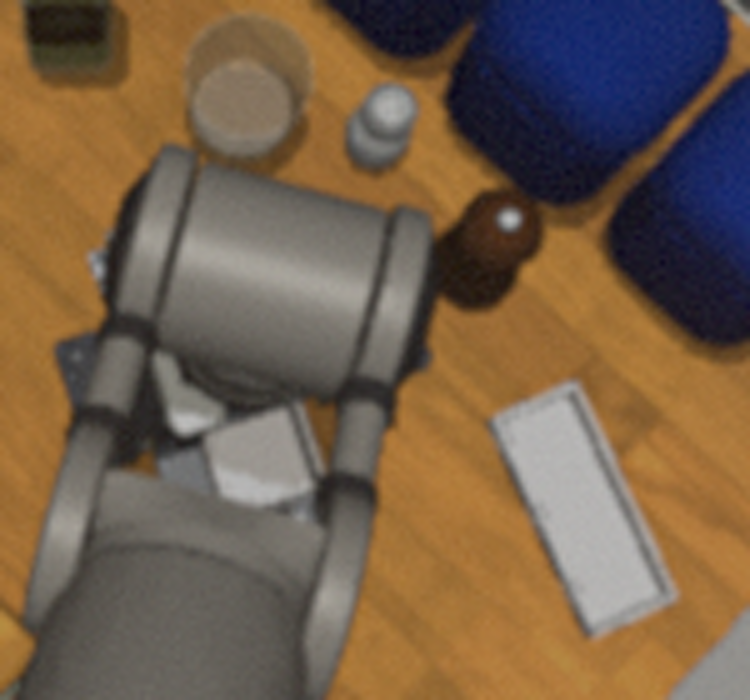

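Run:
```python
from h import *
c=cam("wrist");o=bot.get_obs();yaw=o["tcp_rot"][2];e=np.array([np.cos(yaw),np.sin(yaw)]);n=np.array([-e[1],e[0]])
f=lambda u,v,z:[(lambda d:np.round([d@e,d@n],1))(pix(c,u/1.4,v/1.4,z)[:2]-o["tool_pos"][:2])]
print([f(u,v,118) for u,v in[(281,74),(491,74),(248,33),(525,33),(525,118),(250,118)]])
print([f(u,v,o["tool_pos"][2]+32.2) for u,v in[(272,143),(516,143)]],o["tool_pos"])
```

```text
[[array([95.5, 33.2])], [array([ 95.5, -29.3])], [array([107.3,  42.6])], [array([107.4, -39.1])], [array([ 82.9, -40.2])], [array([82.9, 43.1])]]
[[array([74.4, 28.7])], [array([ 74.5, -29.5])]] [574.69447764 -85.57041689 120.80730195]
```

Emit:
arm_command:
  targets:
    - {"x": 0, "y": 0.2, "z": -0.4, "roll": 0}
    - {"x": 0, "y": 0.2, "z": -0.8, "roll": 0}
    - {"x": 0, "y": 0.2, "z": -1.1, "roll": 0}
    - {"x": 0, "y": 0.2, "z": -1.4, "roll": 0}
    - {"x": 0, "y": 0.2, "z": -1.7, "roll": 0}
    - {"x": 0, "y": 0.2, "z": -2.0, "roll": 0}
    - {"x": 0, "y": 0.2, "z": -2.3, "roll": 0}
    - {"x": 0, "y": 0.2, "z": -2.6, "roll": 0}

```text
time: 7.0
tool_pos: [574.1, -83.4, 93.5]
tcp_rot: [-3.142, -0.0, 0.301]
contact_force: [0.1, 0.7, -1.0]
grip_width: 60.2
```

Emit:
arm_command:
  targets:
    - {"x": 0, "y": 0, "z": -0.3, "roll": 0}
    - {"x": 0, "y": 0, "z": -0.6, "roll": 0}
    - {"x": 0, "y": 0, "z": -0.9, "roll": 0}
    - {"x": 0, "y": 0, "z": -1.2, "roll": 0}
    - {"x": 0, "y": 0, "z": -1.5, "roll": 0}
    - {"x": 0, "y": 0, "z": -1.8, "roll": 0}
    - {"x": 0, "y": 0, "z": -1.8, "roll": 0}
    - {"x": 0, "y": 0, "z": -1.8, "roll": 0}

```text
time: 7.67
tool_pos: [574.0, -83.5, 75.6]
tcp_rot: [-3.142, 0.0, 0.301]
contact_force: [-1.0, 2.2, -1.4]
grip_width: 59.4
```

Emit:
arm_command:
  targets:
    - {"x": 0, "y": 0, "z": -0.2, "roll": 0}
    - {"x": 0, "y": 0, "z": -0.4, "roll": 0}
    - {"x": 0, "y": 0, "z": -0.4, "roll": 0}
    - {"x": 0, "y": 0, "z": -0.4, "roll": 0}
    - {"x": 0, "y": 0, "z": -0.4, "roll": 0}
    - {"x": 0, "y": 0, "z": -0.4, "roll": 0}

```text
time: 8.17
tool_pos: [574.2, -83.6, 71.9]
tcp_rot: [3.141, -0.0, 0.301]
contact_force: [0.3, 0.8, 0.2]
grip_width: 59.6
```

Run:
```python
from h import *
F=[]
for i in range(6):
    o=bot.get_obs();F.append(o["contact_force"]);bot.capture("wrist")
print(np.mean(F,0),np.std(F,0),o["tool_pos"])
```

```text
[-0.17572966  0.86931783 -0.23509531] [0.67412443 0.43444569 0.39164866] [574.19483889 -83.58539108  71.82718036]
```

Force is balanced, so I'll release.

Emit:
arm_command:
  targets:
    - {"x": 0, "y": 0, "z": 0, "roll": 0}
    - {"x": 0, "y": 0, "z": 0, "roll": 0}
    - {"x": 0, "y": 0, "z": 0, "roll": 0}
    - {"x": 0, "y": 0, "z": 0, "roll": 0}
    - {"x": 0, "y": 0, "z": 0, "roll": 0}
    - {"x": 0, "y": 0, "z": 0, "roll": 0}
    - {"x": 0, "y": 0, "z": 0, "roll": 0}
    - {"x": 0, "y": 0, "z": 0, "roll": 0}
  fingers: 1

```text
time: 9.13
tool_pos: [574.1, -83.5, 71.7]
tcp_rot: [3.141, 0.0, 0.301]
contact_force: [0.8, 0.4, 0.2]
grip_width: 91.6
```

Run:
```python
from h import *
c=cam("wrist");save(c,"w6.png",None,1.4)
o=bot.get_obs();print(o["tool_pos"],o["tcp_rot"],o["contact_force"],o["grip_width"],o["time"])
```

```text
[574.07597822 -83.5127764   71.74735485] [3.14147562e+00 2.00084834e-05 3.00754973e-01] [ 0.12713145  0.11685905 -0.23512952] 91.84344994476754 9.1833
```

View pics/w6.png

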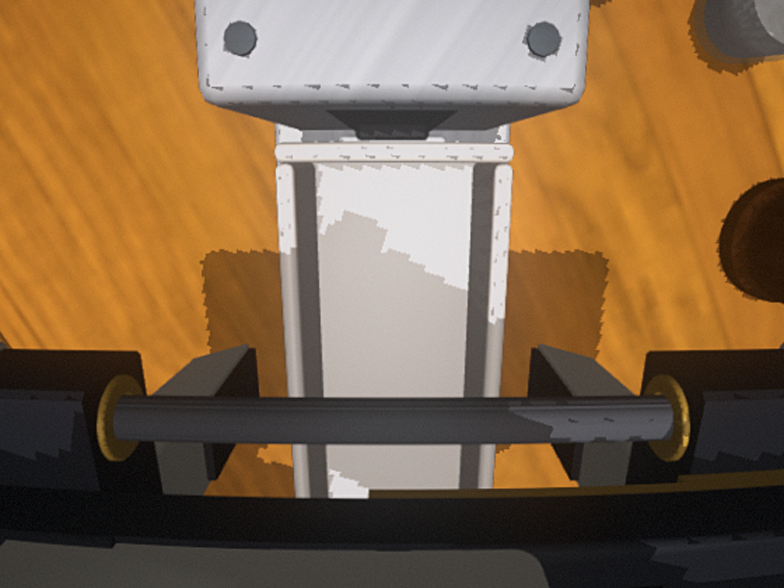

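Emit:
arm_command:
  targets:
    - {"x": 0, "y": 0, "z": 1, "roll": 0}
    - {"x": 0, "y": 0, "z": 3, "roll": 0}
    - {"x": 0, "y": 0, "z": 6, "roll": 0}
    - {"x": 0, "y": 0, "z": 10, "roll": 0}
    - {"x": 0, "y": 0, "z": 13, "roll": 0}
    - {"x": -1, "y": -3, "z": 13.5, "roll": 0}
    - {"x": -2, "y": -6.5, "z": 13.5, "roll": 0.05}
    - {"x": -3.1, "y": -10, "z": 13.5, "roll": 0.1}

```text
time: 9.85
tool_pos: [543.3, -184.1, 208.8]
tcp_rot: [3.139, -0.002, 0.405]
contact_force: [0.5, -0.3, -1.4]
grip_width: 91.9
```

Emit:
arm_command:
  targets:
    - {"x": -1.2, "y": -4, "z": 0, "roll": 0}
    - {"x": -2.4, "y": -8, "z": 0, "roll": 0}
    - {"x": -3.5, "y": -11.5, "z": -1, "roll": 0}
    - {"x": -3.9, "y": -12.8, "z": -2, "roll": 0}
    - {"x": -3.9, "y": -12.8, "z": -2, "roll": 0}
    - {"x": -3.9, "y": -12.8, "z": -2, "roll": 0}
    - {"x": -3.9, "y": -12.8, "z": -2, "roll": 0}

```text
time: 10.43
tool_pos: [504.6, -310.3, 187.3]
tcp_rot: [-3.141, -0.001, 0.402]
contact_force: [0.1, -0.1, -0.1]
grip_width: 91.7
```

Run:
```python
from h import *
c=cam("wrist");save(c,"w7.png",None,1.4);np.save("w7.npy",c,allow_pickle=True)
o=bot.get_obs();print(o["tool_pos"],o["tcp_rot"])
c=cam("top");save(c,"t7.png",(240,140,390,280),5)
```

```text
[ 504.88923219 -310.06798252  187.4676576 ] [ 3.14120579e+00 -7.53328416e-04  4.02454292e-01]
```

View pics/w7.png

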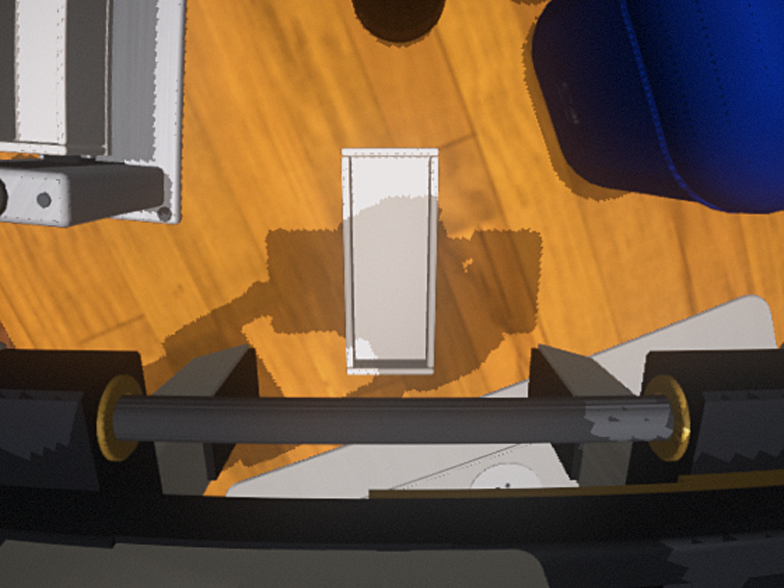

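View pics/t7.png

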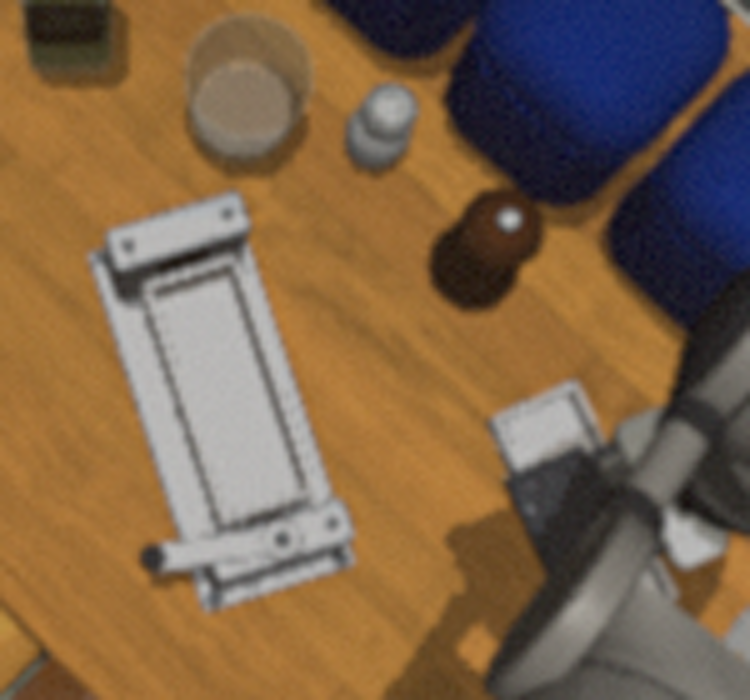

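The deep dish sits in the dispenser. The shallow dish's rim in the wrist view has corners (342,149), (438,149), (435,374) and (347,374).

Run:
```python
from h import *
c=np.load("w7.npy",allow_pickle=True).item()
P=np.array([pix(c,u/1.4,v/1.4,24)[:2] for u,v in[(342,149),(438,149),(435,374),(347,374)]])
d=np.diff(np.vstack([P,P[:1]]),axis=0);print(P.round(1),P.mean(0),np.hypot(*d.T),np.arctan2(d[:,1],d[:,0]))
```

```text
[[ 562.3 -252.4]
 [ 585.3 -306.2]
 [ 449.5 -365.5]
 [ 426.  -310.2]] [ 505.76732497 -308.59589799] [ 58.51146754 148.12034638  60.07375203 148.13627681] [-1.16812173 -2.73008189  1.97382875  0.40096346]
```

Emit:
arm_command:
  targets:
    - {"x": 0.1, "y": 0.1, "z": -4, "roll": 0}
    - {"x": 0.1, "y": 0.1, "z": -8, "roll": 0}
    - {"x": 0.1, "y": 0.1, "z": -12, "roll": 0}
    - {"x": 0.1, "y": 0.1, "z": -14.5, "roll": 0}
    - {"x": 0.1, "y": 0.1, "z": -16.5, "roll": 0}
    - {"x": 0.1, "y": 0.1, "z": -17.6, "roll": 0}
    - {"x": 0.1, "y": 0.1, "z": -17.9, "roll": 0}
    - {"x": 0.1, "y": 0.1, "z": -17.9, "roll": 0}

```text
time: 11.2
tool_pos: [505.6, -309.9, 7.9]
tcp_rot: [3.142, -0.0, 0.402]
contact_force: [-0.4, 0.1, 0.6]
grip_width: 91.4
```

Emit:
arm_command:
  targets:
    - {"x": 0, "y": 0, "z": 0, "roll": 0}
    - {"x": 0, "y": 0, "z": 0, "roll": 0}
    - {"x": 0, "y": 0, "z": 0, "roll": 0}

```text
time: 11.45
tool_pos: [505.8, -311.0, 9.2]
tcp_rot: [3.139, -0.001, 0.401]
contact_force: [0.7, -0.1, 0.7]
grip_width: 91.8
```

Emit:
arm_command:
  targets:
    - {"x": 0, "y": 0.2, "z": -0.4, "roll": 0}
    - {"x": 0, "y": 0.2, "z": -0.4, "roll": 0}
    - {"x": 0, "y": 0.2, "z": -0.4, "roll": 0}

```text
time: 11.7
tool_pos: [504.9, -308.3, 3.7]
tcp_rot: [-3.141, 0.0, 0.401]
contact_force: [0.2, 0.1, 0.5]
grip_width: 91.8
```

Emit:
arm_command:
  targets:
    - {"x": 0, "y": 0, "z": 0, "roll": 0}
    - {"x": 0, "y": 0, "z": 0, "roll": 0}
    - {"x": 0, "y": 0, "z": 0, "roll": 0}
    - {"x": 0, "y": 0, "z": 0, "roll": 0}
    - {"x": 0, "y": 0, "z": 0, "roll": 0}
    - {"x": 0, "y": 0, "z": 0, "roll": 0}
    - {"x": 0, "y": 0, "z": 0, "roll": 0}
    - {"x": 0, "y": 0, "z": 0, "roll": 0}
  fingers: 0

```text
time: 12.37
tool_pos: [505.0, -308.4, 3.7]
tcp_rot: [-3.142, 0.0, 0.401]
contact_force: [0.6, 0.7, -0.1]
grip_width: 59.4
```

Run:
```python
from h import *
c=cam("wrist");save(c,"w8.png",None,1.4);np.save("w8.npy",c,allow_pickle=True)
o=bot.get_obs();print(o["tool_pos"],o["tcp_rot"],o["contact_force"],o["grip_width"])
```

```text
[ 505.03684491 -308.45549189    3.71987765] [-3.14154737e+00  6.97404023e-05  4.00768424e-01] [-0.55031059 -0.88807464 -0.3564726 ] 59.898606102689705
```

View pics/w8.png

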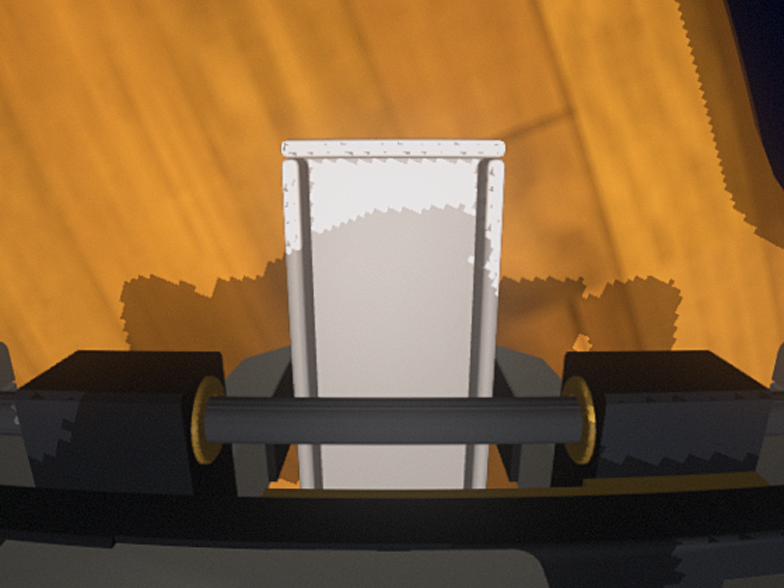

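Emit:
arm_command:
  targets:
    - {"x": 0, "y": 0, "z": 1, "roll": 0}
    - {"x": 0, "y": 0, "z": 3, "roll": 0}
    - {"x": 0, "y": 0, "z": 6, "roll": 0}
    - {"x": 0, "y": 0, "z": 10, "roll": 0}
    - {"x": 0, "y": 0, "z": 14, "roll": 0}
    - {"x": 0, "y": 0, "z": 17, "roll": 0}
    - {"x": 0, "y": 0, "z": 19, "roll": 0}
    - {"x": 0, "y": 0, "z": 19.5, "roll": 0}

```text
time: 13.08
tool_pos: [506.3, -309.4, 203.6]
tcp_rot: [3.135, -0.004, 0.401]
contact_force: [0.3, -0.0, -2.6]
grip_width: 59.9
```

Emit:
arm_command:
  targets:
    - {"x": 1, "y": 3.2, "z": 0, "roll": -0.02}
    - {"x": 2.1, "y": 7, "z": 0, "roll": -0.05}
    - {"x": 3.3, "y": 10.8, "z": 0, "roll": -0.08}
    - {"x": 4.5, "y": 14.6, "z": 0, "roll": -0.1}
    - {"x": 5.6, "y": 18.2, "z": 0, "roll": -0.1}
    - {"x": 6.6, "y": 21.2, "z": 0, "roll": -0.1}
    - {"x": 6.9, "y": 22.3, "z": 0, "roll": -0.1}
    - {"x": 6.9, "y": 22.5, "z": 0, "roll": -0.1}

```text
time: 13.75
tool_pos: [573.9, -80.6, 197.4]
tcp_rot: [-3.14, 0.002, 0.305]
contact_force: [-0.3, -0.6, -2.2]
grip_width: 59.9
```

Emit:
arm_command:
  targets:
    - {"x": 0, "y": 0, "z": -2, "roll": 0}
    - {"x": 0, "y": 0, "z": -4, "roll": 0}
    - {"x": 0, "y": 0, "z": -4, "roll": 0}
    - {"x": 0, "y": 0, "z": -4, "roll": 0}

```text
time: 14.08
tool_pos: [572.9, -84.4, 157.5]
tcp_rot: [-3.14, 0.003, 0.3]
contact_force: [0.4, -0.4, -2.2]
grip_width: 59.5
```

Run:
```python
from h import *
c=cam("wrist");save(c,"w9.png",None,1.4);np.save("w9.npy",c,allow_pickle=True)
F=[]
for i in range(5):
    o=bot.get_obs();F.append(o["contact_force"]);bot.capture("wrist")
print(o["tool_pos"],o["tcp_rot"],np.mean(F,0),o["grip_width"])
```

```text
[574.60731593 -84.07258755 159.91101592] [ 3.14029744e+00 -1.71428232e-03  3.00267161e-01] [-0.18290073  0.30224733 -3.00947825] 59.45305120719637
```

View pics/w9.png

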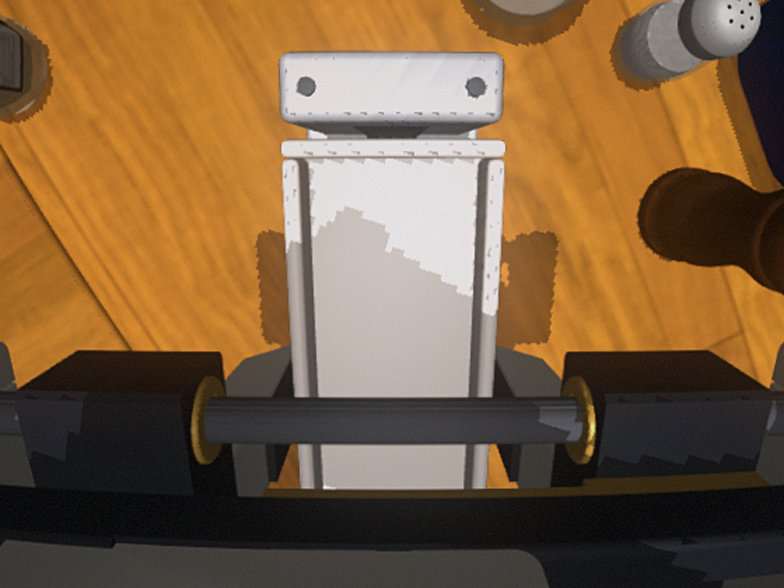

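Run:
```python
from h import *
c=cam("wrist");o=bot.get_obs();yaw=o["tcp_rot"][2];e=np.array([np.cos(yaw),np.sin(yaw)]);n=np.array([-e[1],e[0]])
f=lambda u,v,z:(lambda d:np.round([d@e,d@n],1))(pix(c,u/1.4,v/1.4,z)[:2]-o["tool_pos"][:2])
print([f(u,v,118) for u,v in[(307,87),(476,87)]])
print([f(u,v,o["tool_pos"][2]+20.3) for u,v in[(282,140),(506,140)]],o["tool_pos"])
```

```text
[array([96.7, 31.5]), array([ 96.8, -31.2])]
[array([75.5, 28.7]), array([ 75.6, -29.9])] [574.38855993 -83.79237049 159.5697356 ]
```

Emit:
arm_command:
  targets:
    - {"x": 0, "y": 0, "z": -1.5, "roll": 0}
    - {"x": 0, "y": 0, "z": -3, "roll": 0}
    - {"x": 0, "y": 0, "z": -4, "roll": 0}
    - {"x": 0, "y": 0, "z": -4.5, "roll": 0}
    - {"x": 0, "y": 0, "z": -4.8, "roll": 0}
    - {"x": 0, "y": 0, "z": -5.1, "roll": 0}
    - {"x": 0, "y": 0, "z": -5.4, "roll": 0}
    - {"x": 0, "y": 0, "z": -5.7, "roll": 0}

```text
time: 15.1
tool_pos: [574.6, -83.6, 102.2]
tcp_rot: [3.141, -0.001, 0.301]
contact_force: [0.3, -0.7, -1.5]
grip_width: 59.9
```

Emit:
arm_command:
  targets:
    - {"x": 0, "y": 0, "z": -0.3, "roll": 0}
    - {"x": 0, "y": 0, "z": -0.6, "roll": 0}
    - {"x": 0, "y": 0, "z": -0.9, "roll": 0}
    - {"x": 0, "y": 0, "z": -1.2, "roll": 0}
    - {"x": 0, "y": 0, "z": -1.5, "roll": 0}
    - {"x": 0, "y": 0, "z": -1.8, "roll": 0}
    - {"x": 0, "y": 0, "z": -2, "roll": 0}
    - {"x": 0, "y": 0, "z": -2, "roll": 0}

```text
time: 15.77
tool_pos: [573.9, -83.5, 81.3]
tcp_rot: [-3.141, 0.001, 0.301]
contact_force: [0.2, -2.0, -1.3]
grip_width: 59.5
```

Run:
```python
from h import *
F=[]
for i in range(8):
    o=bot.get_obs();F.append(o["contact_force"]);c=bot.capture("wrist")
print(np.mean(F,0),o["tool_pos"],o["tcp_rot"],o["grip_width"])
cv2.imwrite("pics/w10.png",c["img"])
```

```text
[ 0.33939599 -0.23752966 -0.63350461] [573.93551639 -83.46249867  81.80064311] [3.14157919e+00 2.77711861e-04 3.00890215e-01] 59.6528683984208
```

View pics/w10.png

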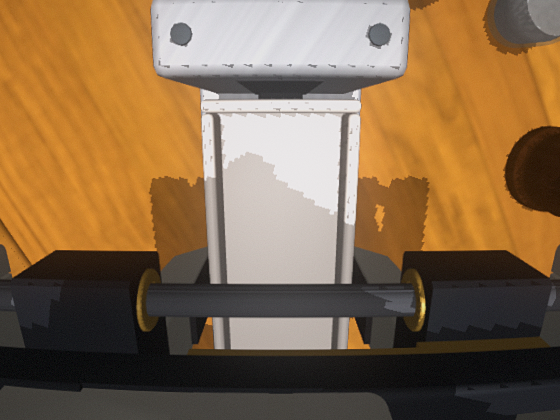

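About 0.6 N remains, so I'll go another 8 mm down and then check the force.

Emit:
arm_command:
  targets:
    - {"x": 0, "y": 0, "z": -0.3, "roll": 0}
    - {"x": 0, "y": 0, "z": -0.6, "roll": 0}
    - {"x": 0, "y": 0, "z": -0.8, "roll": 0}
    - {"x": 0, "y": 0, "z": -0.8, "roll": 0}
    - {"x": 0, "y": 0, "z": -0.8, "roll": 0}
    - {"x": 0, "y": 0, "z": -0.8, "roll": 0}
    - {"x": 0, "y": 0, "z": -0.8, "roll": 0}
    - {"x": 0, "y": 0, "z": -0.8, "roll": 0}

```text
time: 16.83
tool_pos: [574.0, -83.5, 73.8]
tcp_rot: [3.142, 0.0, 0.301]
contact_force: [0.1, 0.2, -0.4]
grip_width: 59.9
```

Run:
```python
from h import *
F=[]
for i in range(8):
    o=bot.get_obs();F.append(o["contact_force"]);c=bot.capture("wrist")
print(np.mean(F,0),o["tool_pos"],o["tcp_rot"],o["grip_width"])
```

```text
[-0.14330188 -0.00803101 -0.45916246] [574.02874843 -83.49216489  73.74741769] [3.14155173e+00 7.96518451e-05 3.00757052e-01] 59.740990399908135
```

Emit:
arm_command:
  targets:
    - {"x": 0, "y": 0, "z": 0, "roll": 0}
    - {"x": 0, "y": 0, "z": 0, "roll": 0}
    - {"x": 0, "y": 0, "z": 0, "roll": 0}
    - {"x": 0, "y": 0, "z": 0, "roll": 0}
    - {"x": 0, "y": 0, "z": 0, "roll": 0}
    - {"x": 0, "y": 0, "z": 0, "roll": 0}
    - {"x": 0, "y": 0, "z": 0, "roll": 0}
    - {"x": 0, "y": 0, "z": 0, "roll": 0}
  fingers: 1

```text
time: 17.9
tool_pos: [574.1, -83.5, 73.8]
tcp_rot: [3.141, -0.0, 0.301]
contact_force: [0.0, -0.6, -0.7]
grip_width: 91.5
```

Run:
```python
from h import *
c=cam("wrist");save(c,"w11.png",None,1.4)
o=bot.get_obs();print(o["tool_pos"],o["contact_force"],o["grip_width"],o["time"])
```

```text
[574.07342108 -83.50206744  73.7295466 ] [-0.56932102  0.86995646  0.49606782] 91.86527660507794 17.95
```

View pics/w11.png

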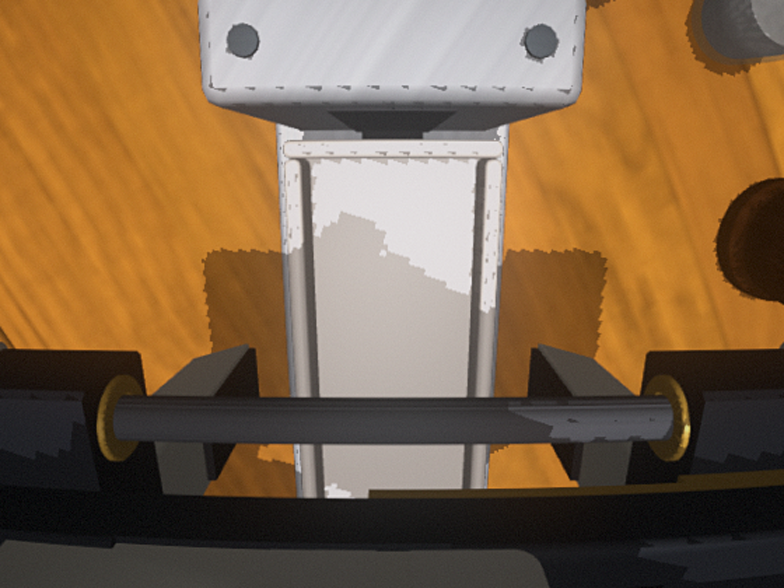

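Emit:
arm_command:
  targets:
    - {"x": 0, "y": 0, "z": 1, "roll": 0}
    - {"x": 0, "y": 0, "z": 3, "roll": 0}
    - {"x": 0, "y": 0, "z": 6, "roll": 0}
    - {"x": 0, "y": 0, "z": 10, "roll": 0}
    - {"x": 0, "y": 0, "z": 14, "roll": 0.1}
    - {"x": -2, "y": 1, "z": 17, "roll": 0.2}
    - {"x": -5, "y": 2, "z": 18, "roll": 0.3}
    - {"x": -8, "y": 3.4, "z": 18, "roll": 0.4}

```text
time: 18.62
tool_pos: [494.8, -50.0, 257.6]
tcp_rot: [3.135, -0.004, 0.705]
contact_force: [0.4, 0.4, 0.1]
grip_width: 91.6
```

Emit:
arm_command:
  targets:
    - {"x": -2.3, "y": 1, "z": 0, "roll": 0.12}
    - {"x": -2.3, "y": 1, "z": 0, "roll": 0.24}
    - {"x": -2.3, "y": 1, "z": 0, "roll": 0.36}
    - {"x": -2.3, "y": 1, "z": 0, "roll": 0.48}
    - {"x": -2.3, "y": 1, "z": 0, "roll": 0.6}
    - {"x": -2.3, "y": 1, "z": 0, "roll": 0.72}
    - {"x": -2.3, "y": 1, "z": 0, "roll": 0.84}
    - {"x": -2.3, "y": 1, "z": 0, "roll": 0.96}
  fingers: 0.35

```text
time: 19.28
tool_pos: [471.0, -39.4, 254.6]
tcp_rot: [3.141, 0.0, 1.667]
contact_force: [-0.0, -0.6, -0.2]
grip_width: 43.1
```

Emit:
arm_command:
  targets:
    - {"x": 0, "y": 0, "z": 0, "roll": 0.05}
    - {"x": 0, "y": 0, "z": 0, "roll": 0.05}
    - {"x": 0, "y": 0, "z": 0, "roll": 0.05}

```text
time: 19.53
tool_pos: [471.1, -39.5, 254.3]
tcp_rot: [3.141, 0.0, 1.709]
contact_force: [-0.7, -0.3, 0.2]
grip_width: 32.6
```

Run:
```python
from h import *
c=cam("wrist");save(c,"w12.png",None,1.4);np.save("w12.npy",c,allow_pickle=True)
o=bot.get_obs();print(o["tool_pos"],o["tcp_rot"],o["contact_force"],o["grip_width"],o["time"])
```

```text
[471.09882129 -39.47996098 254.25008807] [3.14084159e+00 2.49150827e-04 1.70887913e+00] [ 0.65303698  0.26035308 -0.58370562] 32.642494261303106 19.5833
```

View pics/w12.png

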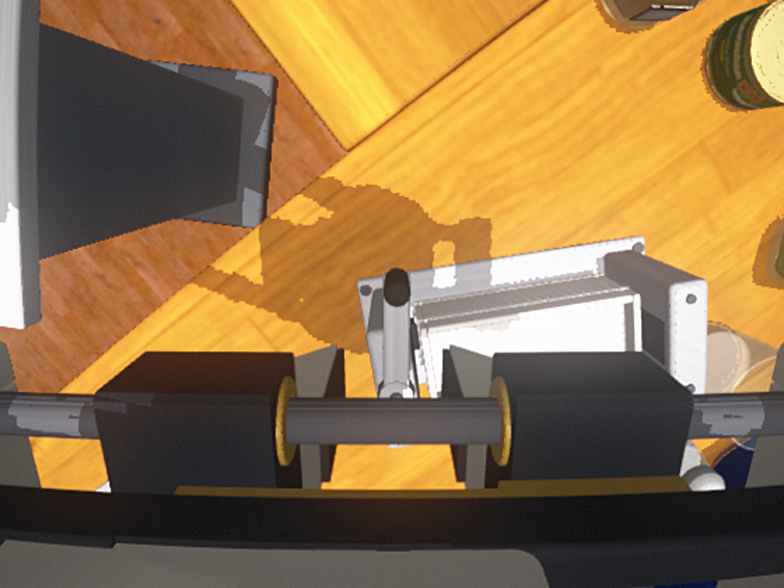

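Run:
```python
from h import *
c=np.load("w12.npy",allow_pickle=True).item()
s=pix(c,397/1.4,290/1.4,161);pv=pix(c,397/1.4,390/1.4,126)
for th in(.30,):
  p=np.array([574.8,-83.3])-95*np.array([np.cos(th),np.sin(th)])
  d=s[:2]-p;print(s,"pivot img",pv,"pivot",p,np.hypot(*d),np.arctan2(d[1],d[0])-th)
  for a in np.linspace(np.arctan2(d[1],d[0])-th,0,9): print(round(a,3),(p+75*np.array([np.cos(a+th),np.sin(a+th)])).round(1))
```

```text
[472.91058691 -34.30393216 161.        ] pivot img [ 483.45450468 -106.18278748  126.        ] pivot [ 484.04303353 -111.37441963] 77.87034998337946 1.4142491351155229
1.414 [473.3 -37.1]
1.237 [486.5 -36.4]
1.061 [499.7 -38. ]
0.884 [512.3 -41.9]
0.707 [524.1 -48. ]
0.53 [534.6 -56. ]
0.354 [543.6 -65.8]
0.177 [550.7 -77. ]
0.0 [555.7 -89.2]
```

Emit:
arm_command:
  targets:
    - {"x": 0.2, "y": 0.3, "z": -2, "roll": 0}
    - {"x": 0.2, "y": 0.3, "z": -4, "roll": 0}
    - {"x": 0.2, "y": 0.3, "z": -6, "roll": 0}
    - {"x": 0.2, "y": 0.3, "z": -8, "roll": 0}
    - {"x": 0.2, "y": 0.3, "z": -10, "roll": 0}
    - {"x": 0.2, "y": 0.3, "z": -11.2, "roll": 0}
    - {"x": 0.2, "y": 0.3, "z": -11.6, "roll": 0}
    - {"x": 0.2, "y": 0.3, "z": -11.6, "roll": 0}

```text
time: 20.25
tool_pos: [472.6, -36.4, 137.1]
tcp_rot: [-3.14, -0.001, 1.71]
contact_force: [-0.1, 0.2, 0.6]
grip_width: 32.0
```

Run:
```python
from h import *
c=cam("wrist");save(c,"w13.png",None,1.4)
o=bot.get_obs();print(o["tool_pos"],o["tcp_rot"],o["contact_force"],o["grip_width"],o["time"])
```

```text
[473.24204184 -36.53589688 137.99059515] [ 3.14156275e+00 -2.33833635e-05  1.71000294e+00] [ 0.2456028  -0.09562129  0.14914461] 31.956658402745802 20.3
```

View pics/w13.png

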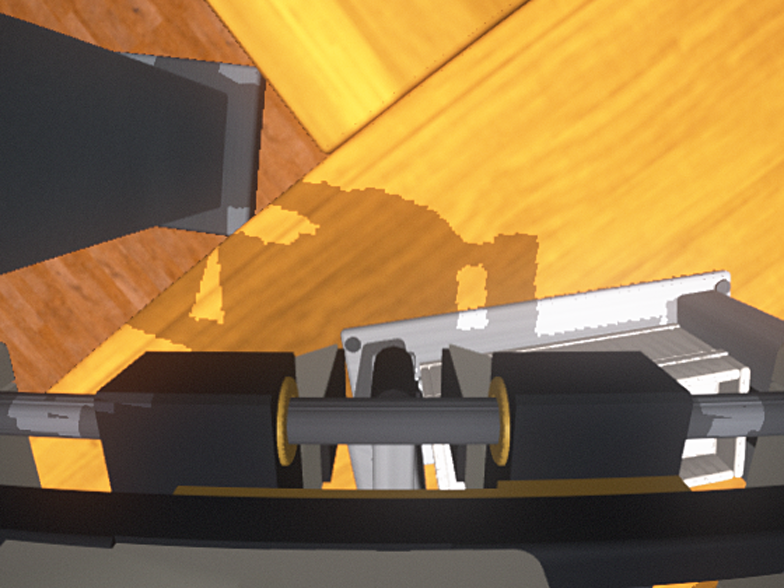

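Run:
```python
from h import *
p=np.array([484.04,-111.37]);a=1.414-np.arange(0,17)*.101;P=p+75*np.c_[np.cos(a+.3),np.sin(a+.3)]
for i,x in enumerate((P-P[0])/10): print(i,x.round(2),round(-.101*i,3))
print(((P-P[8])/10).round(2)[8:])
```

```text
0 [0. 0.] -0.0
1 [0.75 0.07] -0.101
2 [1.51 0.06] -0.202
3 [ 2.26 -0.02] -0.303
4 [ 3.   -0.18] -0.404
5 [ 3.73 -0.41] -0.505
6 [ 4.42 -0.71] -0.606
7 [ 5.08 -1.08] -0.707
8 [ 5.7  -1.52] -0.808
9 [ 6.27 -2.02] -0.909
10 [ 6.79 -2.57] -1.01
11 [ 7.25 -3.17] -1.111
12 [ 7.65 -3.81] -1.212
13 [ 7.98 -4.5 ] -1.313
14 [ 8.24 -5.21] -1.414
15 [ 8.42 -5.94] -1.515
16 [ 8.53 -6.69] -1.616
[[ 0.    0.  ]
 [ 0.57 -0.5 ]
 [ 1.09 -1.05]
 [ 1.55 -1.65]
 [ 1.95 -2.29]
 [ 2.28 -2.98]
 [ 2.54 -3.69]
 [ 2.73 -4.42]
 [ 2.84 -5.17]]
```

Emit:
arm_command:
  targets:
    - {"x": 0.75, "y": 0.07, "z": 0, "roll": -0.1}
    - {"x": 1.51, "y": 0.06, "z": 0, "roll": -0.2}
    - {"x": 2.26, "y": -0.02, "z": 0, "roll": -0.3}
    - {"x": 3.0, "y": -0.18, "z": 0, "roll": -0.4}
    - {"x": 3.73, "y": -0.41, "z": 0, "roll": -0.5}
    - {"x": 4.42, "y": -0.71, "z": 0, "roll": -0.6}
    - {"x": 5.08, "y": -1.08, "z": 0, "roll": -0.7}
    - {"x": 5.7, "y": -1.52, "z": 0, "roll": -0.8}
  fingers: 0.24

```text
time: 20.97
tool_pos: [530.9, -51.8, 139.1]
tcp_rot: [3.14, -0.001, 0.906]
contact_force: [0.3, 0.6, -1.0]
grip_width: 22.2
```

Run:
```python
from h import *
c=cam("wrist");save(c,"w14.png",None,1.4)
o=bot.get_obs();print(o["tool_pos"],o["tcp_rot"],o["contact_force"],o["grip_width"],o["time"])
```

```text
[532.09212526 -52.7279568  139.15451493] [ 3.13838793e+00 -1.20787581e-03  8.99253679e-01] [ 1.27599432 -0.29727158 -0.96532395] 22.03286573017995 21.0167
```

View pics/w14.png

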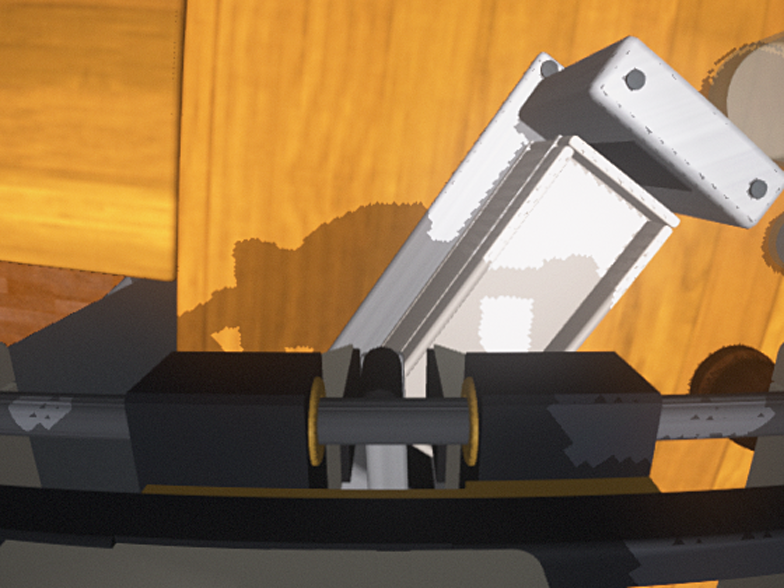

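Emit:
arm_command:
  targets:
    - {"x": 0.57, "y": -0.5, "z": 0, "roll": -0.1}
    - {"x": 1.09, "y": -1.05, "z": 0, "roll": -0.2}
    - {"x": 1.55, "y": -1.65, "z": 0, "roll": -0.3}
    - {"x": 1.95, "y": -2.29, "z": 0, "roll": -0.4}
    - {"x": 2.28, "y": -2.98, "z": 0, "roll": -0.5}
    - {"x": 2.54, "y": -3.69, "z": 0, "roll": -0.6}
    - {"x": 2.6, "y": -3.9, "z": 0, "roll": -0.6}
    - {"x": 2.6, "y": -3.9, "z": 0, "roll": -0.6}

```text
time: 21.68
tool_pos: [556.5, -91.1, 138.6]
tcp_rot: [3.141, -0.001, 0.314]
contact_force: [-0.1, 0.8, 0.3]
grip_width: 22.4
```

Run:
```python
from h import *
c=cam("wrist");save(c,"w15.png",None,1.4)
o=bot.get_obs();print(o["tool_pos"],o["tcp_rot"],o["contact_force"],o["grip_width"],o["time"])
```

```text
[556.23171577 -90.77221112 138.37411688] [ 3.14094736e+00 -8.01947412e-04  3.14494574e-01] [-1.06364976  0.67260716 -0.04365743] 22.10997186987849 21.7333
```

View pics/w15.png

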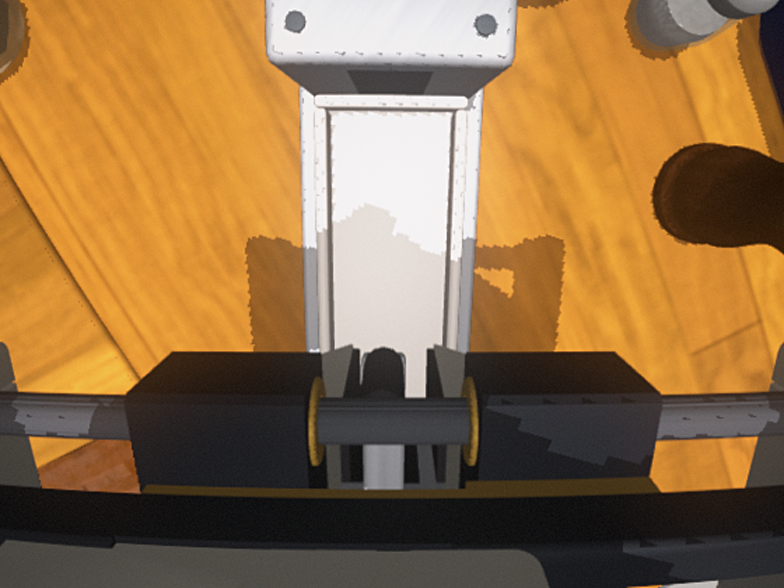

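Emit:
arm_command:
  targets:
    - {"x": 0.05, "y": -0.2, "z": 0, "roll": 0}
    - {"x": 0.12, "y": -0.4, "z": 0, "roll": 0}
    - {"x": 0.15, "y": -0.5, "z": 0, "roll": 0}
    - {"x": 0.15, "y": -0.5, "z": 0, "roll": 0}
    - {"x": 0.15, "y": -0.5, "z": 0, "roll": 0}

```text
time: 22.15
tool_pos: [556.7, -92.9, 137.9]
tcp_rot: [-3.137, 0.001, 0.313]
contact_force: [-2.3, 9.6, 5.8]
grip_width: 22.4
```

Run:
```python
from h import *
F=[]
for i in range(5):
    c=cam("wrist");F.append(bot.get_obs()["contact_force"])
save(c,"w16.png",(200,150,360,360),2.8)
o=bot.get_obs();print(o["tool_pos"],o["tcp_rot"],np.mean(F,0),o["grip_width"],o["time"])
```

```text
[556.67058805 -92.85732059 137.9497092 ] [-3.13709153e+00  5.82028334e-04  3.13198209e-01] [-3.15664472 10.1349709   4.40013957] 22.40976262549276 22.4
```

View pics/w16.png

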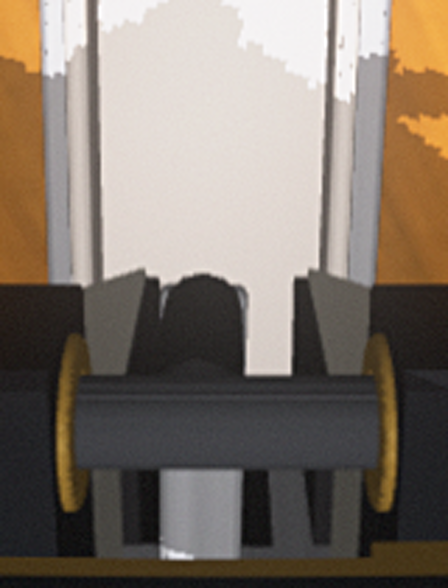

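At the stop, with a 10 N reaction. I'll back off, open and raise.

Emit:
arm_command:
  targets:
    - {"x": -0.12, "y": 0.4, "z": 0, "roll": 0}
    - {"x": -0.12, "y": 0.4, "z": 0, "roll": 0}
    - {"x": -0.12, "y": 0.4, "z": 0, "roll": 0}
    - {"x": -0.12, "y": 0.4, "z": 0, "roll": 0}
    - {"x": -0.12, "y": 0.4, "z": 0, "roll": 0}
  fingers: 0.6

```text
time: 22.82
tool_pos: [556.5, -92.0, 137.8]
tcp_rot: [3.141, -0.0, 0.311]
contact_force: [-0.1, -0.6, 0.3]
grip_width: 50.8
```

Emit:
arm_command:
  targets:
    - {"x": 0, "y": 0, "z": 1, "roll": 0}
    - {"x": 0, "y": 0, "z": 3, "roll": 0}
    - {"x": 0, "y": 0, "z": 6, "roll": 0}
    - {"x": 0, "y": 0, "z": 9, "roll": 0}
    - {"x": -1, "y": 0, "z": 11, "roll": 0}
    - {"x": -4, "y": -2, "z": 12, "roll": 0}
    - {"x": -7, "y": -5, "z": 12, "roll": 0}
    - {"x": -9, "y": -9, "z": 12, "roll": 0}

```text
time: 23.48
tool_pos: [466.5, -177.8, 259.7]
tcp_rot: [3.14, -0.001, 0.314]
contact_force: [1.2, -1.0, 0.2]
grip_width: 54.8
```

Emit:
arm_command:
  targets:
    - {"x": -2, "y": -4, "z": 0, "roll": 0}
    - {"x": -4, "y": -8, "z": 0, "roll": 0}
    - {"x": -6, "y": -12, "z": 0, "roll": 0}
    - {"x": -8, "y": -15, "z": 0, "roll": 0}
    - {"x": -8, "y": -15, "z": 0, "roll": 0}
    - {"x": -8, "y": -15, "z": 0, "roll": 0}
    - {"x": -8, "y": -15, "z": 0, "roll": 0}

```text
time: 24.07
tool_pos: [388.1, -328.2, 258.2]
tcp_rot: [3.142, -0.001, 0.31]
contact_force: [-0.7, 0.2, -0.1]
grip_width: 55.2
```

Run:
```python
from h import *
o=bot.get_obs();print(o["tool_pos"],o["contact_force"],o["time"])
c=cam("top");save(c,"t9.png",(240,140,390,280),5);save(c,"t9f.png");np.save("t9.npy",c,allow_pickle=True)
c=cam("scene");save(c,"s9.png",(170,120,400,280),3.4)
```

```text
[ 388.08438597 -328.22369246  258.16735549] [-0.70998824  0.17117414 -0.12184492] 24.0667
```

View pics/t9.png

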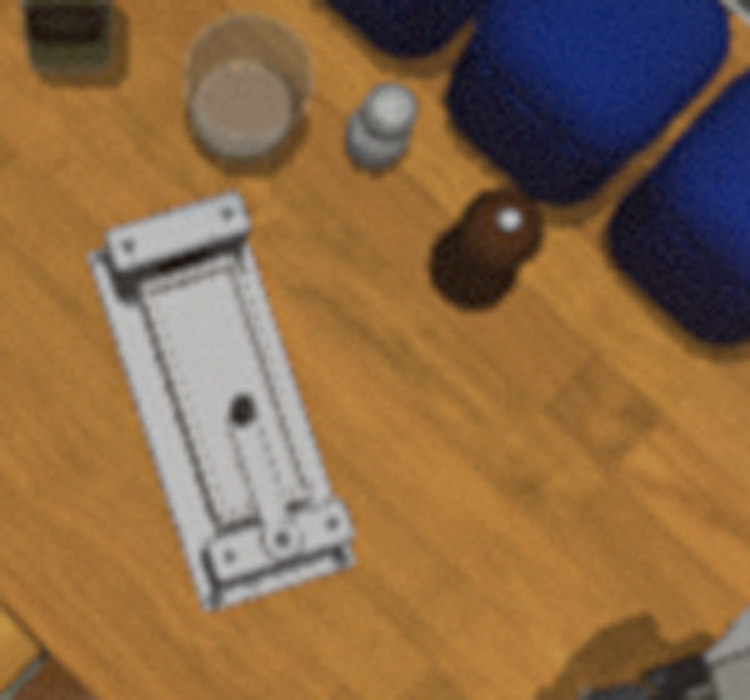

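View pics/s9.png

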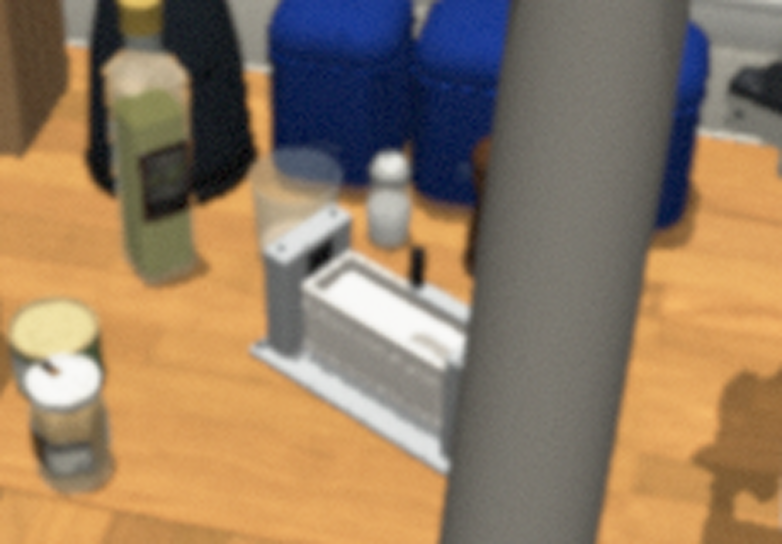

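View pics/t9f.png

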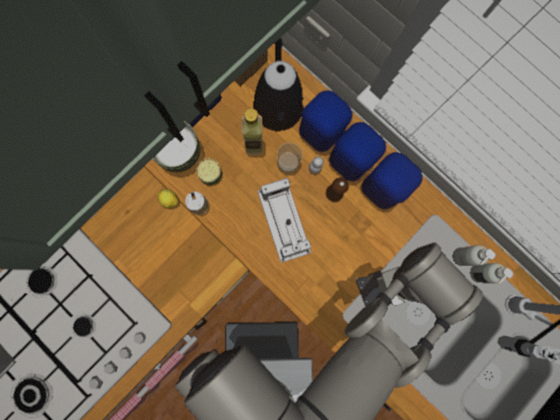

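Run:
```python
from h import *
c=np.load("t9.npy",allow_pickle=True).item()
s=pix(c,240+243/5,140+406/5,161)[:2];p=pix(c,240+282/5,140+539/5,126)[:2];d=s-p
print(s,p,np.hypot(*d),np.arctan2(d[1],d[0])-.302)
P=np.array([pix(c,240+u/5,140+v/5,100)[:2] for u,v in[(140,292),(234,262),(318,502),(222,526)]]);print(P.mean(0))
bot.close_job()
```

```text
[554.45952101 -91.18719707] [ 482.28443799 -113.80093572] 75.63480537042395 0.0016297421961706804
[568.91428375 -86.20968605]
the job is handed in; nothing more can be done
```

I loaded both dishes, closed the keeper arm over them, and handed the job in at about 24 s of the 70 s allowed. The hand-in reports no verdict.

- **Deep dish:** I lowered it onto the platform with the fingers still closed until the wrist force balanced, with the platform about 38 mm down. I then let go. Camera checks just before placing put it within about 2 mm of centre.
- **Shallow dish:** I set it on the deep dish's rim the same way and let go. Just before placing it was about 1 mm off centre. When I let go, the finger heights put the platform roughly 70 mm down in all. The later pictures show it square on the stack.
- **Keeper arm:** I pushed it by its stub until it met the stop, with about 10 N of reaction, then backed off. The top camera puts it at about 0.002 rad from closed.
- **At hand-in:** The gripper was clear of everything with no contact force, and the bystanders looked unmoved in the last top view.

**Disagreements:** My rough last corner reading from the top camera put the stack centre about 6 mm from the wrist camera's value. That is within the 12 mm tolerance. I put it down to blurred, low-contrast edges in the top view, because the same camera was also about 6 mm off when I first measured the deep dish. The last scene view had the near end of the stack hidden behind the arm, so I checked that end only from above.

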